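Clear the burnisher and unhook the chest hatch

TASK

The hatch in the lid of the carved chest is held by an iron hook, and the pale spoon-shaped burnisher lies on the hatch in the hook's way. First lay the burnisher flat in the green tool tray, lowering it in rather than dropping it; then swing the hook off its staple and all the way round to its stop, and let go. Leave the rosewood peg, the brass template and the pin vise where they lie on the lid.

Things in the scene. Friction and masses are not known exactly. Their poses are not given: they have to be found in the camera images.
- burnisher_mid (a point): Middle of the loose pale hardwood spoon (160 mm long, 16 mm thick, about 60 g), half-way up, 8 mm above the flat lid of the fixed chest (300 x 380 mm, 120 mm high). x runs along it to the bowl, z is up. Its straight handle, 18 mm wide, spans x = -80 to 33 mm; the bowl, a 47 mm wide disc, is centred at x = 56 mm. It balances within 15 mm of this point: grip it here across the handle.
- tray_in (a point): Centre of the inner floor of the green tool tray, open at the top, fixed on the bench to the left or right of the chest. Inside 248 mm along its x axis and 128 mm along y; walls 6 mm thick, rims 16 mm above this point. z is up.
- hook (a joint): Turn of the flat-lying iron hook about its upright pivot on the lid, rad: 0 is hooked, pointing to the robot's right (give or take the chest's yaw); it grows anticlockwise seen from above to the stop at 1.6, pointing away from the robot. Starts at 0 to 0.08. Takes about 0.5 N at the knob; stays where it is left.
- hook_knob (a point): Half-way up the upright round brass knob on the hook, 16 mm in diameter. Its top is 15 mm above this point, the top of the hook's iron bar 14 mm below, the lid 28 mm below. The point turns with the hook: x points from pivot to hook tip, z is up; the pivot axis is 110 mm behind it along -x. The hook ends 40 mm beyond the knob; a steel staple post, 19 mm high, stands there.
- peg: Bystander: loose dark red rosewood tuning peg lying on the lid, 108 mm long, 30 mm wide at its flat head, 12 mm high; origin under its middle, x along the shaft.
- template: Bystander: loose brass template plate lying flat on the lid, 85 x 45 x 4 mm with three holes; origin under its centre, x along its length.
- pinvise: Bystander: loose small steel pin vise lying on the lid, 88 mm long, 13 mm thick; origin under its middle, x along its length.
Not all that is in view belongs to the job. There is more than one size of the part that bears burnisher_mid; the job needs the largest.

How it is judged:
By the outcome, as a careful person would: the job done as asked, in the order asked, and still so for the second after the job is handed in, with the robot touching nothing.
It also fails if it takes over 50 s, if anything falls off the work surface, if the arm or the gripper's body presses on something with over 40 N, if the wrist force passes 120 N, or if a joint passes its speed limit or range.

ROBOT

A 6-joint arm with a two-finger parallel gripper is mounted at the origin on the work surface. World frame = base frame: x ahead of the robot, y to its left, z up, the work surface at z = 0. Lengths are in mm, angles in degrees, forces in N, time in s.
With the tool pointing down it reaches from about 350 to 950 mm from the base axis. Payload 17.4 kg.
Tool frame: the origin (TCP) lies midway between the tips of the shut fingers; the grasp point (between the pads) lies 19 mm behind it; y points along the fingers, x is the direction in which the jaws open and shut, and the axes are right-handed (so a half turn about y gives the same grasp; the last joint's range is limited). The gripper opens to 93 mm and grips with 3 to 60 N. Pads are 15 mm wide; open, the fingers measure 128 mm over their backs; the gripper's body (75 mm by 188 mm) begins 65 mm behind the grasp point.
Start: joints at [-68.4, 6.646, 82.598, -0, 90.757, -2.166], TCP at [272.021, -617.768, 218.646] pointing down, gripper open.
Joint ranges: [-162.19, 162.19], [-47.58, 125.68], [4.15, 143.07], [-65.23, 245.23], [0.69, 171.88], [-170.13, 170.13]. Speed limits (degrees/s): [108.29, 108.29, 127.2, 180, 180, 180].

INTERFACE

Orientations are given as [roll, pitch, yaw] about the fixed x, y, z axes, in that order (R = Rz(yaw) Ry(pitch) Rx(roll)).
In Python, from rig import arm gives the robot as it stands.
- The arm moves only by the shell command python3 -m creep 'ROWS' [OPENING] [FORCE]. ROWS is JSON, a list that holds one entry, the list of rows, each a list of 6 numbers: the shift along the world's x, y, z in m, then the turn, a rotation vector about the world's x, y, z in rad. A call has 1 to 12 rows; each row shifts and turns the commanded pose from where the row before left it; what a row does not reach is not made up. A row lasts 1/8 s, in which the tool goes at most 62.5 mm and 10.7 degrees, less where a joint would pass 70% of its speed; a pose out of reach is approached as far as the arm can. A call with a gripper value outside its range is refused whole. OPENING is the closure, from -1 (fully open) to 1 (shut), so that 0 is half open, set as the call begins (- or left out, the last holds). The fingers move at their own pace and stop on an object; FORCE is the grip in N (left out, the last holds). Time passes only in rows, so rows that do not move let the fingers close. It gives the time, the measured TCP pose, the force and the opening at its end, in the units of the state.
- arm.get_state(): the state, without advancing time (a new reading comes with each control period).
- arm.get_image(name): name is "side" or "top" or "wrist"; returns the picture (384x512x3 uint8, red, green, blue); there is no depth.
- arm.camera_params(name): a dict with "K" (3x3 intrinsics, pixels), "rvec" (rotation vector, rad) and "tvec" (3), from world to camera coordinates, as OpenCV has them. Camera axes: x right, y down, z forward; pixel columns grow to the right and rows downward; lengths in mm; the calibration is good to about 2 mm. A picture is of the moment at which its call begins: read the wrist's pose just before it. camera_params takes no time and is no camera call; for the wrist camera it gives the pose at the moment of the call.
- arm.hand_in(): hands the job in, once; it reports no verdict.
The state is a dict: "time_s": time; "q": joint angles; "joint_vel": joint speeds; "joint_torque": joint torques, N m; "eef_pos": TCP position; "tcp_rot": TCP orientation; "contact_force": force on the tool from outside, world axes, zero at the start; "ft_torque": the same for the moment, N m; "finger_gap": opening from 0.0 (shut) to 1.0 (fully open).
Only numpy, scipy, OpenCV 4.12 (cv2) and the standard library are available. Lean on these libraries where they do the work, as an engineer would, in place of code of your own. Each camera call takes 0.05 s, during which the arm holds its last target. There are 200 camera calls.

## Working session

There is one attempt and no reset: what is moved stays moved. The work goes in short steps, Python scripts to look and compute and a shell command to move; the robot and the scene stay as the last step left them, time stands still between calls to the robot, and variables do not carry over. Pictures are saved under pics/ and viewed, about 8 in all and at most 12, crops included, and the job is handed in when it is done.

```bash
mkdir -p pics; ls
cat > h.py <<'E'
import numpy as np, cv2
from rig import arm
def snap(name,fn,crop=None,s=1):
    im=arm.get_image(name)[:,:,::-1]
    cv2.imwrite(f'pics/{fn}_raw.png',im)
    if crop: x0,y0,x1,y1=crop; im=im[y0:y1,x0:x1]
    if s!=1: im=cv2.resize(im,None,fx=s,fy=s,interpolation=cv2.INTER_CUBIC)
    cv2.imwrite(f'pics/{fn}.png',im)
def ray(p,uv):
    K=np.array(p['K'],float);R=cv2.Rodrigues(np.array(p['rvec'],float))[0];t=np.array(p['tvec'],float).ravel()
    d=R.T@np.linalg.inv(K)@np.array([uv[0],uv[1],1.]);c=-R.T@t
    return c,d
def atz(p,uv,z):
    c,d=ray(p,uv); return c+d*(z-c[2])/d[2]
def proj(p,X):
    return cv2.projectPoints(np.array(X,float).reshape(-1,3),np.array(p['rvec'],float),np.array(p['tvec'],float),np.array(p['K'],float),None)[0].reshape(-1,2)
E
python3 - <<'E'
from h import *
snap('top','t0',s=1.5); snap('side','s0',s=1.5)
for n in('top','side'): 
    p=arm.camera_params(n); print(n,p, ray(p,(256,192)))
print(arm.get_state())
E
```

```text
pics
top {'K': array([[398.03181878,   0.        , 247.40269686],
       [  0.        , 398.03181878, 191.66076504],
       [  0.        ,   0.        ,   1.        ]]), 'rvec': array([ 2.15257546, -2.17570294,  0.09470432]), 'tvec': array([ -87.28316359,  484.22329704, 1199.97274408])} (array([ 361.0684092 , -107.09550457, 1241.04201998]), array([ 0.09879924, -0.00962017, -0.99529565]))
side {'K': array([[483.76136605,   0.        , 255.76413385],
       [  0.        , 483.76136605, 196.21379621],
       [  0.        ,   0.        ,   1.        ]]), 'rvec': array([ 2.16268972, -0.62284893,  0.28055495]), 'tvec': array([-455.20806161,  165.18085224, 1375.25738564])} (array([ -113.15871791, -1081.95087847,   970.77771463]), array([ 0.40756424,  0.67950662, -0.61011331]))
{'time_s': 0.1, 'q': array([-6.83988580e+01,  6.67184030e+00,  8.26306390e+01, -1.83911773e-03,
        9.07567672e+01, -2.16388706e+00]), 'joint_vel': array([ 0.07600254, -0.14412385, -0.0682597 ,  0.12715647,  0.05062602,
       -0.03666414]), 'joint_torque': array([ 1.58059491e-03, -7.22893023e+01, -6.23867297e+01,  7.81769422e-02,
        2.28127639e-02, -1.23284951e-05]), 'eef_pos': array([ 271.95423804, -617.59781445,  217.98741217]), 'tcp_rot': array([-8.99996006e+01,  5.92736957e-02, -6.62349940e+01]), 'contact_force': array([-0.28541416, -0.08549304, -0.21497256]), 'ft_torque': array([-0.00511071,  0.01126235,  0.01841247]), 'finger_gap': 1.0010370654974345}
```

View pics/t0.png

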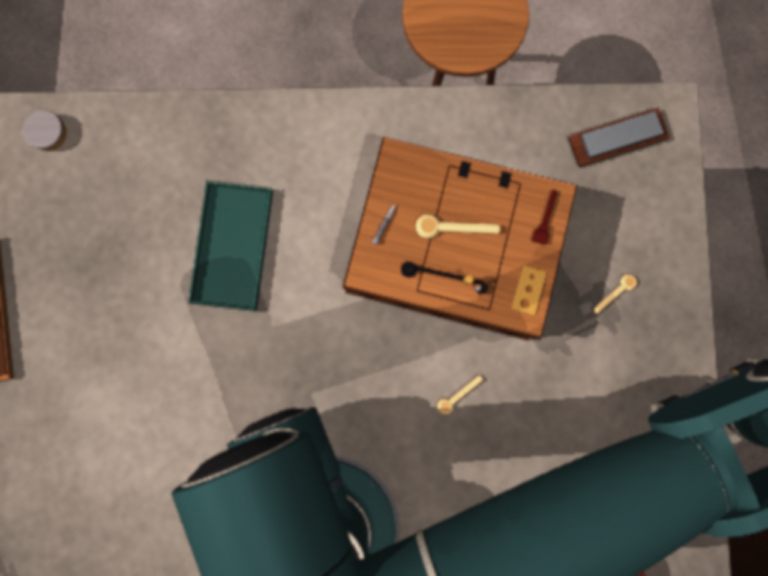

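View pics/s0.png

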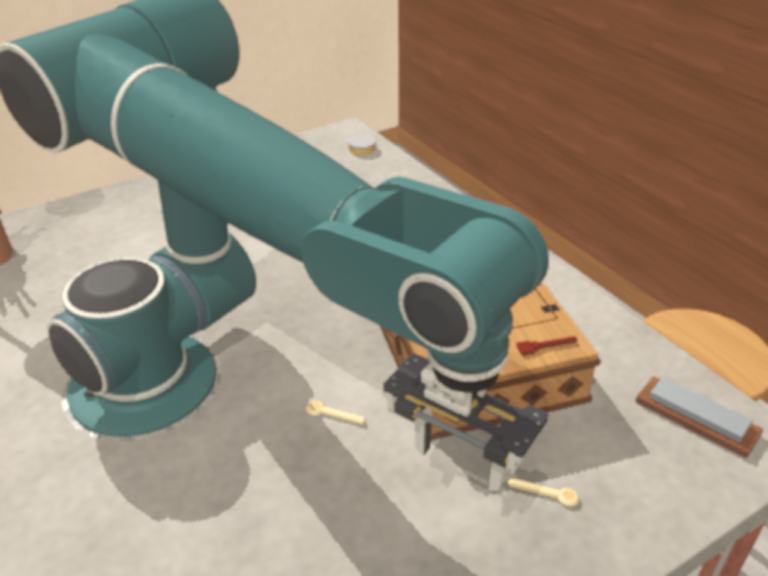

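The top view (1.5x) shows:
- The lid burnisher runs from its bowl at (428,226) to its tail at (502,229).
- The hook pivot is at (409,269) and the knob at about (469,280).
- The tray corners are (207,182), (272,189), (258,310) and (191,302).
- The two smaller burnishers lie on the bench, away from the job. The side view is mostly blocked by the arm.

Run:
```python
from h import *
np.set_printoptions(precision=1,suppress=True)
p=arm.camera_params('top')
g=lambda u,z:atz(p,np.array(u)/1.5,z)
b,t=g((428,226),132),g((502,229),130); d=(b-t)[:2]
print('bowl',b,'tail',t,'len bowlc-tail (136)',np.hypot(*d),'ang',np.degrees(np.arctan2(d[1],d[0])),'mid',b[:2]-56*d/np.hypot(*d),t[:2]+80*d/np.hypot(*d))
pv,k=g((409,269),135),g((469,280),163); d=(k-pv)[:2]
print('pivot',pv,'knob',k,'len(110)',np.hypot(*d),np.degrees(np.arctan2(d[1],d[0])))
c=np.array([g(u,22) for u in((207,182),(272,189),(258,310),(191,302))]);print(c,c.mean(0))
print([np.linalg.norm(c[i]-c[(i+1)%4]) for i in range(4)])
L=np.array([g(u,120) for u in((383,138),(575,185),(541,336),(346,290))]);print('lid',L,[np.linalg.norm(L[i]-L[(i+1)%4]) for i in range(4)])
for n,u in dict(peg=(546,218),tmpl=(529,289),vise=(385,225),h1=(464,170),h2=(505,179)).items(): print(n,g(u,126))
```

```text
bowl [ 587.6 -202.1  132. ] tail [ 580.5 -341.4  130. ] len bowlc-tail (136) 139.44193328446138 ang 87.08222337087905 mid [ 584.8 -258.1] [ 584.6 -261.5]
pivot [ 506.  -164.9  135. ] knob [ 480.9 -271.8  163. ] len(110) 109.80800864607588 -103.18705987312464
[[709.6 249.4  22. ]
 [692.8 112.8  22. ]
 [439.7 139.8  22. ]
 [457.7 278.   22. ]] [574.9 195.   22. ]
[np.float64(137.73230914740617), np.float64(254.5273927751044), np.float64(139.35948951258365), np.float64(253.58909359142052)]
lid [[ 764.1 -119.6  120. ]
 [ 666.1 -485.4  120. ]
 [ 379.1 -409.6  120. ]
 [ 469.4  -46.2  120. ]] [np.float64(378.70511099348994), np.float64(296.82015884533854), np.float64(374.44364446847015), np.float64(303.69884780289294)]
peg [ 601.4 -425.9  126. ]
tmpl [ 466.8 -389.   126. ]
vise [ 591.8 -121.2  126. ]
h1 [ 696.6 -273.5  126. ]
h2 [ 677.9 -351.   126. ]
```

```bash
python3 -m creep '[[[0.016,0.018,0.003,0,0,0.06],[0.031,0.036,0.003,0,0,0.11],[0.031,0.036,0.003,0,0,0.11],[0.031,0.036,0.003,0,0,0.11],[0.031,0.036,0.003,0,0,0.11],[0.031,0.036,0.003,0,0,0.11],[0.031,0.036,0.003,0,0,0.11],[0.031,0.036,0.003,0,0,0.11],[0.031,0.036,0.003,0,0,0.11],[0.031,0.036,0.003,0,0,0.11],[0.018,0.018,0.002,0,0,0.05],[0,0,0,0,0,0]]]' -0.3
python3 - <<'E'
from h import *
snap('wrist','w1',s=1.5); p=arm.camera_params('wrist'); np.save('pw1.npy',p,allow_pickle=True)
s=arm.get_state(); print(s['time_s'],s['eef_pos'],s['tcp_rot'],s['q'],s['finger_gap'])
print(proj(p,[s['eef_pos'],[584.7,-260,136],[506,-165,134],[481,-272,163]])*1.5)
E
```

```text
time_s: 1.6
eef_pos: [585.9, -255.6, 250.6]
tcp_rot: [-90.0, 0.0, -3.0]
contact_force: [-0.5, 0.2, -0.6]
finger_gap: 0.649
1.65 [ 585.20288755 -256.59457892  250.52950848] [-8.99964872e+01  1.95014848e-02 -3.08199217e+00] [-2.59611148e+01  1.81053954e+00  8.47632967e+01 -4.35341805e-03
  9.34454967e+01 -2.28793829e+01] 0.6498416867632306
[[377.25025347 346.98841137]
 [376.96435336 284.01904242]
 [235.06716004 134.47204585]
 [201.13903233 324.46775575]]
```

View pics/w1.png

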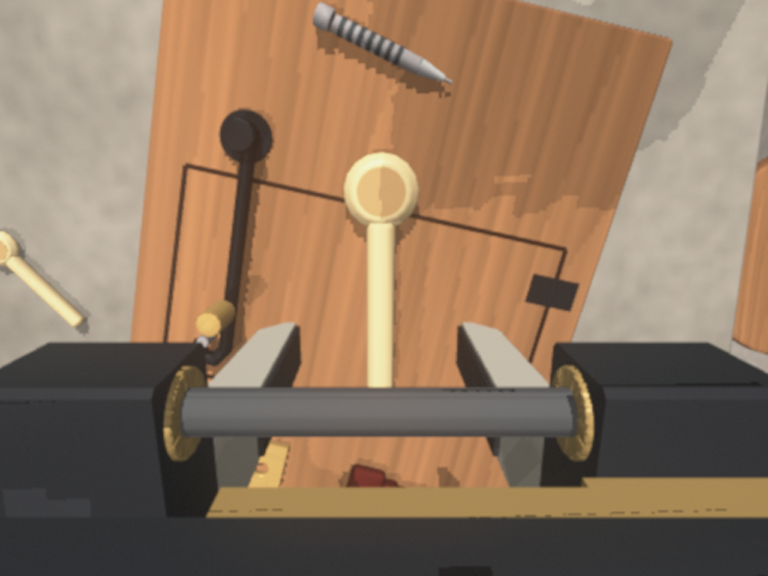

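The wrist view shows the handle upright and centred at u≈380 between the fingers. The bowl disc is centred at (381,189), the pivot top at (240,133) and the knob top at (209,325).

Run:
```python
from h import *
p=np.load('pw1.npy',allow_pickle=True).item()
g=lambda u,z:atz(p,np.array(u)/1.5,z)
print('bowl',g((381,189),134),'bowl l/r',g((344,190),130),g((418,190),130),'handle',g((380,375),136),'pivot',g((240,133),135),'knob',g((209,325),163),'tip',g((212,350),134))
```

```text
bowl [ 590.39439209 -201.25070326  134.        ] bowl l/r [ 567.6200312  -200.77073198  130.        ] [ 613.14360044 -203.26025843  130.        ] handle [ 583.27486926 -322.4958811   136.        ] pivot [ 509.29658237 -164.4244646   135.        ] knob [ 485.54735528 -272.57819176  163.        ] tip [ 473.2267399  -299.45340496  134.        ]
```

```bash
python3 -m creep '[[[0.001,-0.001,-0.02,0,0,0],[0,-0.001,-0.03,0,0,0],[0,0,-0.03,0,0,0],[0,0,-0.024,0,0,0],[0,0,-0.012,0,0,0],[0,0,-0.008,0,0,0],[0,0,-0.003,0,0,0],[0,0,0,0,0,0]]]' -0.3
python3 -m creep '[[[0,0,0,0,0,0],[0,0,0,0,0,0],[0,0,0,0,0,0],[0,0,0,0,0,0],[0,0,0,0,0,0],[0,0,0,0,0,0]]]' 1 20
```

```text
time_s: 2.65
eef_pos: [586.2, -259.9, 124.1]
tcp_rot: [-90.0, -0.0, -3.2]
contact_force: [-0.2, 0.1, -0.2]
finger_gap: 0.652
time_s: 3.4
eef_pos: [586.0, -259.8, 123.7]
tcp_rot: [-90.0, -0.0, -3.2]
contact_force: [-0.8, -0.0, 0.4]
finger_gap: 0.191
```

```bash
python3 -m creep '[[[0,0,0.01,0,0,0],[0,0,0.025,0,0,0],[0,0,0.03,0,0,0],[0,0,0.02,0,0,0],[0,0,0.01,0,0,0]]]'
python3 -m creep '[[[0,0.02,0,0,0,0.07],[-0.001,0.042,0,0,0,0.14],[-0.001,0.042,0,0,0,0.14],[-0.001,0.042,0,0,0,0.14],[-0.001,0.042,0,0,0,0.14],[-0.001,0.042,0,0,0,0.14],[-0.001,0.042,0,0,0,0.14],[-0.001,0.042,0,0,0,0.14],[-0.001,0.042,0,0,0,0.14],[-0.001,0.042,0,0,0,0.14],[-0.001,0.042,0,0,0,0.14],[-0.001,0.015,0,0,0,0.05]]]'
python3 -m creep '[[[0,0,-0.03,0,0,0],[0,0,-0.03,0,0,0],[0,0,-0.03,0,0,0],[0,0,0,0,0,0]]]'
python3 - <<'E'
from h import *
snap('wrist','w2',s=1.5); p=arm.camera_params('wrist'); np.save('pw2.npy',p,allow_pickle=True)
s=arm.get_state(); print(s['time_s'],s['eef_pos'],s['tcp_rot'],s['finger_gap'])
E
```

```text
time_s: 4.03
eef_pos: [586.2, -259.9, 220.0]
tcp_rot: [-90.0, -0.1, -3.2]
contact_force: [0.3, 0.2, -0.3]
finger_gap: 0.192
time_s: 5.52
eef_pos: [574.6, 197.0, 217.9]
tcp_rot: [-89.9, 0.0, 84.1]
contact_force: [0.3, 0.0, -0.6]
finger_gap: 0.188
time_s: 6.02
eef_pos: [574.0, 194.3, 126.2]
tcp_rot: [-89.8, 0.1, 83.8]
contact_force: [-0.3, -0.1, 0.2]
finger_gap: 0.19
6.075 [574.76383325 194.61606591 128.33043647] [-8.99179831e+01  4.55485403e-02  8.38181777e+01] 0.1851072873232068
```

View pics/w2.png

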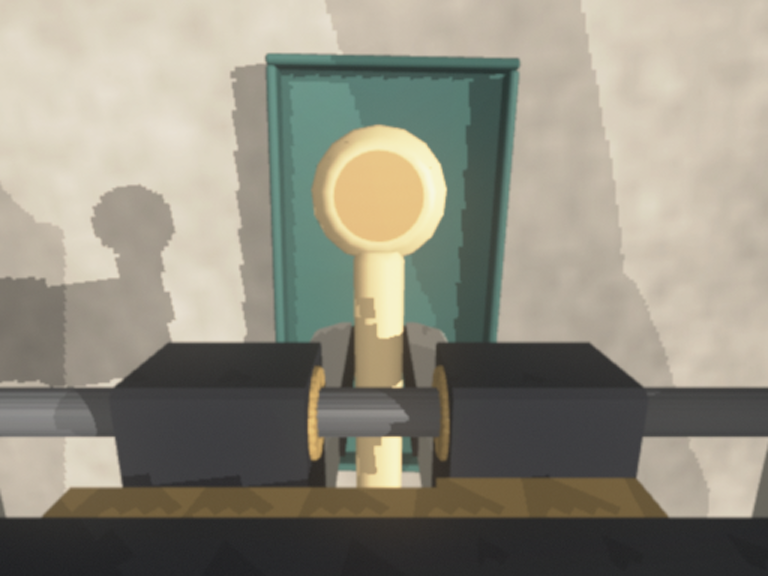

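The burnisher is held level and nearly parallel to the tray. The outer rim corners of the far wall are at (267,57) and (519,60), and a bit of the near wall shows at about v=468.

Run:
```python
from h import *
p=np.load('pw2.npy',allow_pickle=True).item()
g=lambda u,z:atz(p,np.array(u)/1.5,z)
a,b=g((267,57),20),g((519,60),20);print(a,b,np.linalg.norm(a-b)); n=g((380,468),20);print('near',n)
m=(a+b)/2; d=(b-a)[:2]/np.linalg.norm(b-a); perp=np.array([d[1],-d[0]]);print('centre',m[:2]+130*perp,m[:2]-130*perp, 'dir',np.degrees(np.arctan2(d[1],d[0])))
print('bowl',g((380,190),134))
```

```text
[443.11042403 148.49964796  20.        ] [459.75977519 286.84192783  20.        ] 139.34054431957966
near [708.01485254 182.66598662  20.        ]
centre [580.50375275 202.13750818] [322.36644648 233.20406761] dir 83.13751661621001
bowl [516.81135506 202.90969194 134.        ]
```

```bash
python3 -m creep '[[[0.003,0.004,-0.025,0,0,0],[0.001,0.001,-0.03,0,0,0],[0,0,-0.025,0,0,0],[0,0,-0.016,0,0,0],[0,0,-0.006,0,0,0],[0,0,-0.003,0,0,0],[0,0,-0.003,0,0,0],[0,0,0,0,0,0]]]'
python3 -m creep '[[[0,0,-0.002,0,0,0],[0,0,-0.002,0,0,0],[0,0,-0.002,0,0,0],[0,0,0,0,0,0]]]'
```

```text
time_s: 7.08
eef_pos: [579.1, 200.3, 21.0]
tcp_rot: [-90.0, -0.0, 83.9]
contact_force: [0.3, 0.6, -0.7]
finger_gap: 0.193
time_s: 7.58
eef_pos: [578.9, 200.2, 14.4]
tcp_rot: [-90.0, 0.0, 83.9]
contact_force: [-1.1, 0.9, -1.7]
finger_gap: 0.19
```

```bash
python3 -m creep '[[[0,0,-0.001,0,0,0],[0,0,-0.001,0,0,0],[0,0,0,0,0,0]]]'
python3 -m creep '[[[0,0,-0.001,0,0,0],[0,0,-0.001,0,0,0],[0,0,0,0,0,0]]]'
```

```text
time_s: 7.95
eef_pos: [579.0, 200.2, 12.5]
tcp_rot: [-90.0, 0.0, 83.9]
contact_force: [0.5, 0.5, 0.9]
finger_gap: 0.19
time_s: 8.32
eef_pos: [579.0, 200.2, 10.5]
tcp_rot: [-90.0, 0.0, 83.9]
contact_force: [0.3, 0.3, -0.7]
finger_gap: 0.189
```

```bash
python3 -m creep '[[[0,0,-0.001,0,0,0],[0,0,0,0,0,0]]]'
python3 -m creep '[[[0,0,-0.001,0,0,0],[0,0,0,0,0,0]]]'
python3 - <<'E'
from h import *
snap('side','s2',crop=(0,0,512,384),s=1.5); p=arm.camera_params('side');print(proj(p,[[579,200,8]])*1.5)
E
```

```text
time_s: 8.57
eef_pos: [579.1, 200.2, 9.6]
tcp_rot: [-90.0, -0.0, 83.9]
contact_force: [0.9, 0.4, 0.2]
finger_gap: 0.191
time_s: 8.82
eef_pos: [579.2, 200.3, 9.6]
tcp_rot: [-90.0, -0.0, 83.9]
contact_force: [-5.4, -1.6, 10.7]
finger_gap: 0.194
[[355.45955286 236.40364813]]
```

Contact: upward force is 10.7 N with the TCP at z≈9.6, so the burnisher is on the tray floor. I'll release it and lift.

```bash
python3 -m creep '[[[0,0,0.0005,0,0,0],[0,0,0,0,0,0],[0,0,0,0,0,0],[0,0,0,0,0,0]]]' 0.3
python3 -m creep '[[[0,0,0.01,0,0,0],[0,0,0.02,0,0,0],[0,0,0.04,0,0,0],[0,0,0.05,0,0,0],[0,0,0.05,0,0,0],[0,0,0.03,0,0,0],[0,0,0.0,0,0,0]]]'
python3 - <<'E'
from h import *
snap('wrist','w3',s=1.5); snap('top','t3')
E
```

```text
time_s: 9.38
eef_pos: [579.0, 200.2, 9.0]
tcp_rot: [-90.0, 0.0, 83.9]
contact_force: [-1.2, -0.1, 0.5]
finger_gap: 0.348
time_s: 10.25
eef_pos: [579.8, 200.5, 213.6]
tcp_rot: [-90.3, -0.1, 83.9]
contact_force: [0.0, 0.1, 0.0]
finger_gap: 0.351
```

View pics/w3.png

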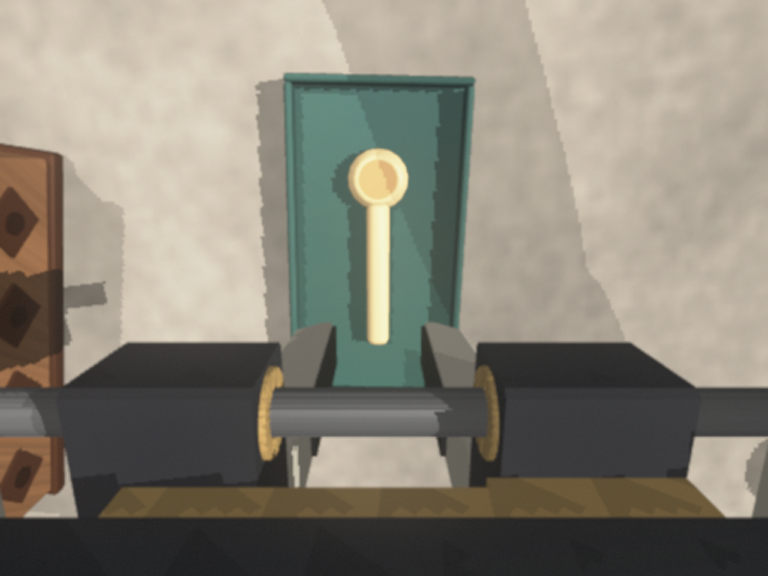

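The burnisher lies flat, well inside the tray, with its bowl at (378,179) and tail at (378,343). Next I go above the hook knob, at about (483.5,-272), with yaw -13.

```bash
python3 -m creep '[[[-0.004,-0.02,0.003,0,0,-0.07],[-0.0084,-0.0411,0.002,0,0,-0.147],[-0.0084,-0.0411,0,0,0,-0.147],[-0.0084,-0.0411,0,0,0,-0.147],[-0.0084,-0.0411,0,0,0,-0.147],[-0.0084,-0.0411,0,0,0,-0.147],[-0.0084,-0.0411,0,0,0,-0.147],[-0.0084,-0.0411,0,0,0,-0.147],[-0.0084,-0.0411,0,0,0,-0.147],[-0.0084,-0.0411,0,0,0,-0.147],[-0.0084,-0.0411,0,0,0,-0.147],[-0.0084,-0.0411,0,0,0,-0.147]]]' 0
python3 -m creep '[[[0,0,0,0,0,0],[0,0,0,0,0,0]]]'
python3 - <<'E'
from h import *
snap('wrist','w4',s=1.5); p=arm.camera_params('wrist'); np.save('pw4.npy',p,allow_pickle=True)
print(arm.get_state()['eef_pos'])
E
```

```text
time_s: 11.85
eef_pos: [481.8, -273.0, 213.1]
tcp_rot: [-90.0, 0.1, -13.1]
contact_force: [0.3, 0.0, -0.7]
finger_gap: 0.498
time_s: 12.1
eef_pos: [482.4, -271.4, 213.3]
tcp_rot: [-90.0, 0.1, -12.7]
contact_force: [0.2, 0.4, 0.3]
finger_gap: 0.503
[ 482.58618263 -271.14752299  213.58973021]
```

View pics/w4.png

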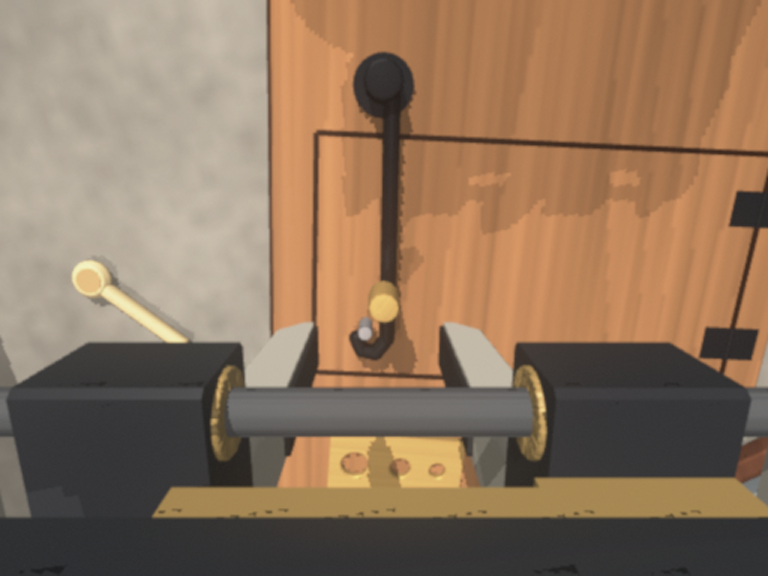

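The knob top is at (383,303), centred between the fingers, and the pivot top is at (383,78). The brass template is clear of the fingers.

Run:
```python
from h import *
p=np.load('pw4.npy',allow_pickle=True).item()
g=lambda u,z:atz(p,np.array(u)/1.5,z)
k,v=g((383,304),163),g((383,78),138);d=(k-v)[:2];print(k,v,np.hypot(*d),np.degrees(np.arctan2(d[1],d[0])))
```

```text
[ 485.59499164 -269.31916235  163.        ] [ 509.45145854 -163.65145742  138.        ] 108.3272582453112 -102.72230096334806
```

```bash
python3 -m creep '[[[0.0015,0.001,-0.02,0,0,0],[0.001,0,-0.025,0,0,0],[0,0,-0.015,0,0,0],[0,0,-0.008,0,0,0],[0,0,-0.003,0,0,0],[0,0,0,0,0,0]]]'
python3 -m creep '[[[0,0,0,0,0,0],[0,0,0,0,0,0],[0,0,0,0,0,0],[0,0,0,0,0,0],[0,0,0,0,0,0]]]' 1 6
python3 - <<'E'
import numpy as np
# arc rows: 9-deg steps about pivot
c=np.array([509,-164.]);k=np.array([485,-271.])
r=k-c;a0=np.arctan2(r[1],r[0])
for i in range(11):
    a=a0+np.radians(9*np.array([i,i+1])); P=c+110*np.c_[np.cos(a),np.sin(a)]; print(i,np.round((P[1]-P[0])/1000,4))
E
```

```text
time_s: 12.9
eef_pos: [485.3, -270.9, 143.5]
tcp_rot: [-90.0, -0.0, -12.8]
contact_force: [0.3, 0.4, -0.1]
finger_gap: 0.503
time_s: 13.52
eef_pos: [485.2, -270.9, 143.2]
tcp_rot: [-90.0, -0.0, -12.8]
contact_force: [-0.3, 0.8, 1.8]
finger_gap: 0.171
0 [ 0.0171 -0.0024]
1 [0.0173 0.0003]
2 [0.017 0.003]
3 [0.0163 0.0056]
4 [0.0153 0.0081]
5 [0.0138 0.0104]
6 [0.012  0.0124]
7 [0.0099 0.0141]
8 [0.0076 0.0155]
9 [0.0051 0.0165]
10 [0.0024 0.0171]
```

```bash
python3 -m creep '[[[0.0171,-0.0024,0,0,0,0.157],[0.0173,0.0003,0,0,0,0.157],[0.017,0.003,0,0,0,0.157],[0.0163,0.0056,0,0,0,0.157],[0.0153,0.0081,0,0,0,0.157],[0,0,0,0,0,0]]]'
python3 -m creep '[[[0.0138,0.0104,0,0,0,0.157],[0.012,0.0124,0,0,0,0.157],[0.0099,0.0141,0,0,0,0.157],[0.0076,0.0155,0,0,0,0.157],[0,0,0,0,0,0]]]'
```

```text
time_s: 14.28
eef_pos: [568.7, -255.6, 143.2]
tcp_rot: [-90.0, -0.0, 32.3]
contact_force: [-1.0, 2.4, 3.0]
finger_gap: 0.167
time_s: 14.9
eef_pos: [611.0, -203.2, 143.0]
tcp_rot: [-89.9, 0.0, 68.2]
contact_force: [-3.7, 1.6, 1.6]
finger_gap: 0.169
```

```bash
python3 -m creep '[[[0.0019,0.0054,0,0,0,0.052],[0.0017,0.0055,0,0,0,0.052],[0,0,0,0,0,0]]]'
python3 -m creep '[[[0.0007,0.0028,0,0,0,0.026],[0,0,0,0,0,0]]]'
python3 -m creep '[[[0.0006,0.0028,0,0,0,0.026],[0,0,0,0,0,0]]]'
```

```text
time_s: 15.28
eef_pos: [614.2, -193.0, 143.0]
tcp_rot: [-89.9, 0.0, 74.0]
contact_force: [-6.5, 2.0, 2.8]
finger_gap: 0.171
time_s: 15.52
eef_pos: [614.8, -190.4, 143.0]
tcp_rot: [-89.9, 0.0, 75.5]
contact_force: [-5.1, 1.2, 1.8]
finger_gap: 0.173
time_s: 15.78
eef_pos: [615.0, -189.1, 143.0]
tcp_rot: [-89.9, 0.2, 76.9]
contact_force: [-8.9, -10.6, 1.1]
finger_gap: 0.178
```

The tangential force jumped to -10.6 N at y≈-189, so this looks like the stop. One more small push, then I release and rise.

```bash
python3 -m creep '[[[0.0003,0.0015,0,0,0,0],[0,0,0,0,0,0]]]'
python3 -m creep '[[[0,0,0,0,0,0],[0,0,0,0,0,0],[0,0,0,0,0,0],[0,0,0,0,0,0]]]' 0.3
python3 -m creep '[[[0,0,0.01,0,0,0],[0,0,0.03,0,0,0],[0,0,0.04,0,0,0],[0,0,0.05,0,0,0],[-0.05,0,0.03,0,0,0],[-0.06,0,0,0,0,0],[-0.06,0,0,0,0,0],[-0.06,0,0,0,0,0],[0,0,0,0,0,0]]]'
python3 - <<'E'
from h import *
snap('wrist','w5',s=1.5); p=arm.camera_params('wrist'); np.save('pw5.npy',p,allow_pickle=True)
snap('top','t5',crop=(110,80,410,240),s=2.6)
E
```

```text
time_s: 16.02
eef_pos: [615.3, -187.8, 143.0]
tcp_rot: [-89.9, 0.2, 76.9]
contact_force: [-8.5, -10.4, 2.3]
finger_gap: 0.207
time_s: 16.52
eef_pos: [616.6, -185.8, 143.1]
tcp_rot: [-90.0, -0.0, 77.1]
contact_force: [0.7, 0.2, -0.1]
finger_gap: 0.351
time_s: 17.65
eef_pos: [384.2, -185.8, 305.4]
tcp_rot: [-90.2, 0.1, 77.0]
contact_force: [-0.4, -0.3, 0.6]
finger_gap: 0.348
```

View pics/w5.png

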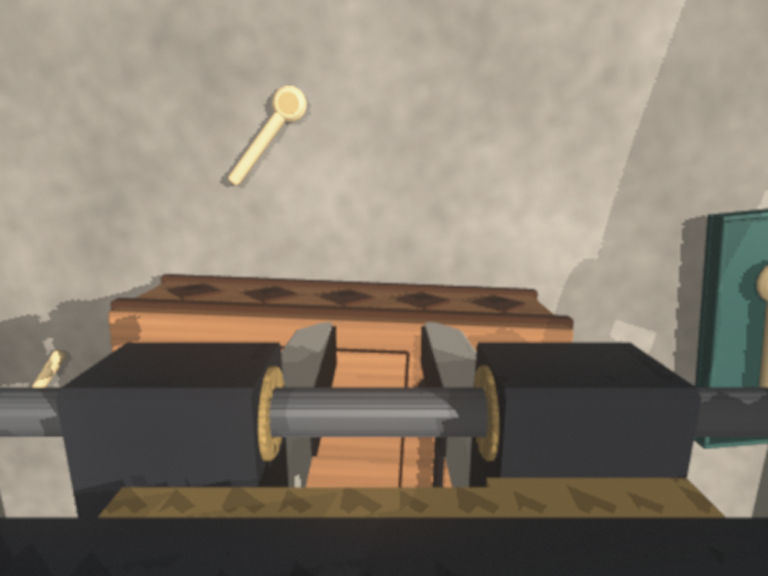

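View pics/t5.png

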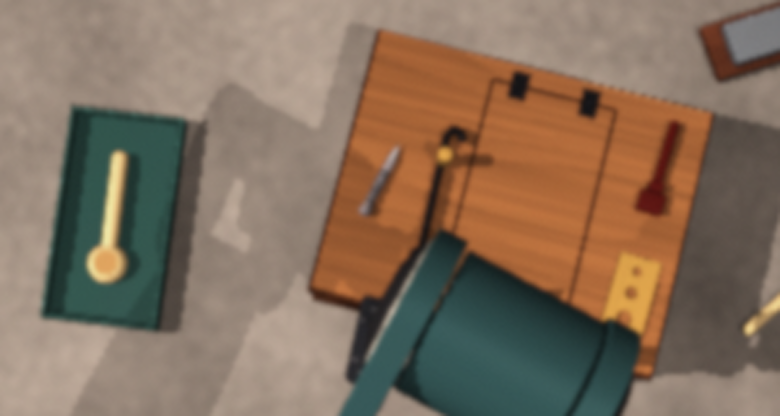

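The top crop shows the hook pointing away from the robot with its knob at (445,155). The burnisher is in the tray, and the pin vise, peg and template look unmoved. I'll check the hook angle numerically.

Run:
```python
from h import *
p=arm.camera_params('top')
f=lambda u,z:atz(p,np.array(u)/2.6+[110,80],z)
k=f((445,155),163);pv=np.array([507.5,-164.5]);d=k[:2]-pv;a=np.degrees(np.arctan2(d[1],d[0]))
L=[f((378,31),120),f((713,113),120)];e=(L[1]-L[0])[:2]
L2=[f((378,31),120),f((311,290),120)];e2=(L2[0]-L2[1])[:2]
print(k,np.hypot(*d),a,'lid yaw',np.degrees(np.arctan2(e[1],e[0]))+90,np.degrees(np.arctan2(e2[1],e2[0])))
a0=cv2.imread('pics/t0_raw.png').astype(int);a1=cv2.imread('pics/t5_raw.png').astype(int)
for n,u in dict(peg=(546,218),vise=(385,225)).items():
    x,y=int(u[0]/1.5),int(u[1]/1.5); print(n,np.abs(a0-a1)[y-20:y+20,x-9:x+10].mean())
```

```text
[ 612.33129437 -188.57136032  163.        ] 107.55942853967768 -12.93208352098885 lid yaw -14.999077204214572 -14.782877297588675
peg 1.1096491228070176
vise 6.376315789473685
```

Run:
```python
from rig import arm
s=arm.get_state();print(s['time_s'],s['contact_force']);print(arm.hand_in())
```

```text
17.75 [-0.28404047 -0.41556841  0.01163098]
the job is handed in; nothing more can be done
None
```

I did both parts in the order asked and handed the job in at 17.75 s, with the gripper clear of everything. No verdict is reported.

- **Burnisher:** I lowered the large burnisher into the green tray until it touched the floor (10.7 N upward), then released it. The pictures show it lying flat, well inside the tray.
- **Hook:** I swung it round by its knob until the force rose to about 10 N and the knob stopped following. After release, the top picture puts it at about 92° (1.6 rad) from hooked, which matches the stop.
- **Peg, template and pin vise:** The peg's image is unchanged and the vise's end positions match the start picture to about 1 pixel. I compared the template only by eye, and the arm partly hid it in the last picture. The vise area did show some brightness change, which I put down to shadow.
- **Disagreement:** The top and wrist cameras differed by 3–7 mm (most on the tray centre). I used the close-up values or a middle value, and the grasps and the placing worked.

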